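# Lay out the stacked condiment tins on a grill table

### The arm

A 7-joint arm with a two-finger parallel gripper is mounted at the origin on the work surface. World frame = base frame: x ahead of the robot, y to its left, z up, the work surface at z = 0. Lengths are in m, angles in rad, forces in N, time in s.
With the tool pointing down it reaches from about 0.425 to 0.95 m from the base axis. Payload 4.7 kg.
Tool frame: the origin (TCP) lies on the centre line of the jaws, within the pads' length; the fingertips stand ctrl.nose_length ahead of it and the grasp point (between the pads) lies 2 mm behind it (ctrl.nose_length is the distance from the TCP to the fingertips, in m); z points along the fingers, y is the line along which they close (so a half turn about z gives the same grasp; the last joint's range is limited). The gripper opens to 85 mm and grips with 20 to 120 N. Pads are 22 mm wide; open, the fingers measure 114 mm over their backs; the gripper's body (76 mm by 85 mm) begins 54 mm behind the grasp point. The pads swing forward as they close: fully open they stand 13 mm farther back than shut.
Start: joints at [1.316, 0.469, -0.049, 1.532, 0.024, 1.141, -0.082], TCP at [0.151, -0.658, 0.21] pointing down, gripper open.
Joint ranges: [-2.59, 2.59], [-0.33, 1.99], [-1.39, 1.29], [0.1, 2.45], [-1.04, 4.18], [0.21, 1.99], [-2.66, 2.66]. Speed limits (rad/s): [2.57, 2.57, 3.14, 3.14, 3.14, 3.14, 3.14].

### API

Orientations are given as a unit quaternion [x, y, z, w].
In Python, from rig import telemetry, imaging, order, ctrl gives the robot as it stands.
- The arm moves only by the tool servo_tool, never from a script. Its argument "deltas" is text: rows parted by semicolons, each of 7 numbers parted by spaces: the shift along the world's x, y, z in mm, then the turn, a rotation vector about the world's x, y, z in degrees, then the gripper's target within -1 to 1 (fully open at 1, half-way at 0, shut at -1). In form: dx dy dz rx ry rz claw; .... A call has 1 to 5 rows; each row shifts and turns the commanded pose from where the row before left it; what a row does not reach is not made up. A row lasts 1/12 s, in which the tool goes at most 41.7 mm and 7.16 degrees, less where a joint would pass 70% of its speed; a pose out of reach is approached as far as the arm can. A call with a gripper value outside its range is refused whole. The fingers move at their own pace and stop on an object; the grip force is fixed at half the most. Time passes only in rows, so rows that do not move let the fingers close. It gives the time, the measured TCP pose, the force, the opening and the grip force at its end, in the units of the state.
- telemetry.observe(): the state, without advancing time (a new reading comes with each control period).
- imaging.grab_frame(name): name is "side" or "top"; returns the picture (480x640x3 uint8, blue, green, red); there is no depth.
- imaging.camera_model(name): a dict with "camera_matrix" (3x3 intrinsics, pixels), "eye" and "attitude" of the camera in the world. Camera axes: x right, y up, looking along -z (the intrinsics and any distortion apply to the point x, -y, -z); pixel columns grow to the right and rows downward; lengths in m; the calibration is good to about 2 mm. A picture is of the moment at which its call begins. camera_model takes no time and is no camera call.
- order.finish_job(): hands the job in; it is judged then, once.
The state is a dict: "clock": time; "joints": joint angles; "joint_velocities": joint speeds; "joint_torque": joint torques, N m; "ee_pos": TCP position; "eef_rot": TCP orientation; "contact_force": force on the tool from outside, world axes, zero at the start; "moment": the same for the moment, N m; "gripper_width": finger opening in m; "gripper_force": force on a finger pad.
Only numpy, scipy, OpenCV 4.12 (cv2) and the standard library are available. Lean on these libraries where they do the work, as an engineer would, in place of code of your own. Each camera call takes 0.05 s, during which the arm holds its last target. There are 200 camera calls.

### The job

Lay the grill table: take the stack of four steel condiment tins apart and stand each tin upright in the middle of the wooden coaster of its own shape, with the square and the oblong tin squared up with their coasters. Keep the tins upright on the way, and leave the drinking cup and the sauce bottle where they stand.

Things in the scene. Friction and masses are not known exactly. Their poses are not given: they have to be found in the camera images.
- round_tin: Closed stainless condiment tin, round, 42 mm diameter, 32 mm tall, flat lid, 0.12 kg nominal. Starts on top of the stack. Origin: centre of its underside; z up.
- hex_tin: Closed stainless condiment tin, hexagonal, 50 mm across flats (58 mm across corners), 30 mm tall, flat lid, 0.16 kg nominal. Second from the top of the stack. Origin: centre of its underside; z up; one pair of flats faces its +x and -x, the other flats follow every 60 degrees.
- square_tin: Closed stainless condiment tin, 60 x 60 mm, 32 mm tall, flat lid, 0.22 kg nominal. Third from the top of the stack. Origin: centre of its underside; z up; its sides face x and y.
- oblong_tin: Closed stainless condiment tin, 120 mm (its x) by 64 mm (its y), 34 mm tall, flat lid, 0.30 kg nominal. Stands on the table at the bottom of the stack. Origin: centre of its underside; z up.
- round_coaster: Round dark wooden coaster fixed to the table, 68 mm diameter, 6 mm thick, flat. Origin: centre of its underside, on the table.
- hex_coaster: Hexagonal dark wooden coaster fixed to the table, 74 mm across flats, 6 mm thick, flat. Origin: centre of its underside; one pair of flats faces its +x and -x.
- square_coaster: Square dark wooden coaster fixed to the table, 80 x 80 mm, 6 mm thick, flat. Origin: centre of its underside; its sides face x and y.
- oblong_coaster: Oblong dark wooden coaster fixed to the table, 140 mm (its x) by 84 mm (its y), 6 mm thick, flat. Origin: centre of its underside.
- cup: Bystander: loose open aluminium drinking cup, 68 mm across the rim, 70 mm tall, near the grill. Origin: centre of its underside.
- sauce: Bystander: loose amber glass sauce bottle with red cap, 54 mm diameter, 150 mm tall, right of the grill. Origin: centre of its underside.
Not all that is in view belongs to the job. What is shaped like the hex_tin but green is not meant. What is shaped like the oblong_coaster but red is not meant.

How it is judged:
At the end, for the whole second after the job is handed in: Each tin stands upright (within 4.5 deg) and released, at rest, on the coaster of its own shape, centres within 12 mm; the square tin is within 12 deg of square with its coaster, and the oblong tin within 12 deg of lengthwise along its coaster, either way round (horizontal distance between round_tin and round_coaster below 0.012 m and z of round_tin in the frame of round_coaster between 0.003 and 0.009 m and angle between each of round_tin, hex_tin, square_tin, oblong_tin's own z axis and vertical below 0.08 rad and linear speed of each of round_tin, hex_tin, square_tin, oblong_tin below 0.02 m/s and horizontal distance between hex_tin and hex_coaster below 0.012 m and z of hex_tin in the frame of hex_coaster between 0.003 and 0.009 m and horizontal distance between square_tin and square_coaster below 0.012 m and z of square_tin in the frame of square_coaster between 0.003 and 0.009 m and horizontal distance between oblong_tin and oblong_coaster below 0.012 m and z of oblong_tin in the frame of oblong_coaster between 0.003 and 0.009 m and (angle between the x axis of square_tin and the x axis of square_coaster, either way round below 0.22 rad or angle between the x axis of square_tin and the y axis of square_coaster, either way round below 0.22 rad) and angle between the x axis of oblong_tin and the x axis of oblong_coaster, either way round below 0.22 rad); the robot touches nothing.
It fails at once if a tin is tipped over or tilted by more than about 35 degrees (angle between any of round_tin, hex_tin, square_tin, oblong_tin's own z axis and vertical above 0.6 rad).
It fails at once if the cup or the sauce bottle is shifted by more than 30 mm or knocked over (distance of any of cup, sauce from where it was at the start of the episode above 0.03 m or angle between any of cup, sauce's own z axis and vertical above 0.6 rad).
It also fails if it takes over 106 s, if anything falls off the work surface, if the arm or the gripper's body presses on something with over 40 N, if the wrist force passes 120 N, or if a joint passes its speed limit or range.

## Working session

There is one attempt and no reset: what is moved stays moved. The work goes in short steps, Python scripts to look and compute and a tool call to move; the robot and the scene stay as the last step left them, time stands still between calls to the robot, and variables do not carry over. Pictures are saved under pics/ and viewed, at most 14 in all, crops included, and the job is handed in when it is done.

Besides the shell and the picture viewer there is one more tool, called after "Request:" in YAML: its name, and indented under it one key for each argument. servo_tool: Moves the arm, as the interface text tells. Its arguments: {"type":"object","properties":{"deltas":{"type":"string"}},"required":["deltas"]}

```bash
mkdir -p pics; ls; python3 - <<'E'
from rig import telemetry, imaging, order, ctrl
import cv2
for n in("top","side"):
    cv2.imwrite(f"pics/{n}0.png",imaging.grab_frame(n)); print(imaging.camera_model(n))
s=telemetry.observe();print(s['clock'],s['ee_pos'],s['eef_rot'],s['gripper_width'],ctrl.nose_length)
E
```

```text
pics
{'camera_matrix': array([[559.71678749,   0.        , 319.23169651],
       [  0.        , 559.71678749, 239.09027706],
       [  0.        ,   0.        ,   1.        ]]), 'eye': array([ 0.31733589, -0.01094756,  1.06376115]), 'attitude': array([-0.07064386,  0.07948928,  0.73094023, -0.67410479])}
{'camera_matrix': array([[448.03629967,   0.        , 311.47027017],
       [  0.        , 448.03629967, 238.97272019],
       [  0.        ,   0.        ,   1.        ]]), 'eye': array([0.4817827 , 0.69933596, 0.63355864]), 'attitude': array([-0.01233711,  0.44267359,  0.89575724, -0.03881818])}
0.1 [ 0.15102714 -0.65733012  0.20856393] [ 9.93630839e-01  1.12681051e-01 -1.19093845e-04 -8.50335169e-04] 0.08553608422446977 0.017
```

View pics/top0.png

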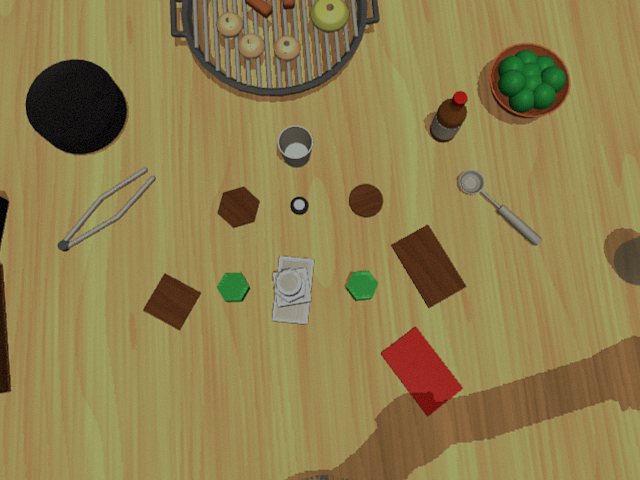

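View pics/side0.png

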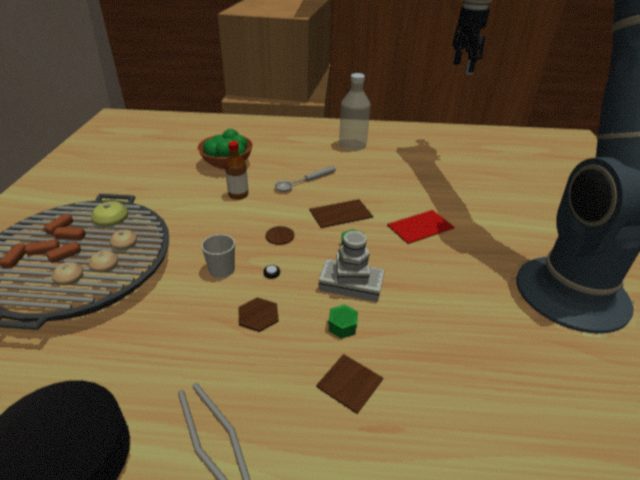

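The top picture shows the following:
- **Stack:** about (292,290).
- **Dark coasters:** hex (238,207), round (366,200), square (172,301), oblong (428,266).
- **Decoys:** two green hexes at (234,287) and (361,285), and a red oblong at (421,371).
- **Bystanders:** cup (295,147), sauce bottle (447,120). A small black/white shaker also stands at (299,205).

What I could confuse: for the hex tin, the steel one in the stack vs the green ones. For the oblong coaster, the brown one (428,266) vs the red one (421,371). I choose the steel tin and the brown coaster.

```bash
cat > h.py <<'E'
from rig import telemetry, imaging, order, ctrl
import cv2, numpy as np
from scipy.spatial.transform import Rotation as R
def ray(n,px):
    m=imaging.camera_model(n);K=m['camera_matrix'];px=np.atleast_2d(px).astype(float)
    d=np.c_[(px[:,0]-K[0,2])/K[0,0],-(px[:,1]-K[1,2])/K[1,1],-np.ones(len(px))]
    return m['eye'],R.from_quat(m['attitude']).apply(d)
def cast(n,px,z):
    e,d=ray(n,px);return (e+d*((z-e[2])/d[:,2])[:,None])[:,:2]
def proj(n,P):
    m=imaging.camera_model(n);K=m['camera_matrix'];c=R.from_quat(m['attitude']).inv().apply(np.atleast_2d(P)-m['eye'])
    return np.c_[K[0,0]*c[:,0]/-c[:,2]+K[0,2],K[1,1]*c[:,1]/c[:,2]+K[1,2]]
def rect(P):
    P=(np.asarray(P)*1000).astype(np.float32);(c,s,a)=cv2.minAreaRect(P)
    if s[0]<s[1]:a+=90;s=s[::-1]
    return np.round(c,1),np.round(s,1),round((a+90)%180-90,1)
def mask(img,kind):
    h=cv2.cvtColor(img,cv2.COLOR_BGR2HSV);H,S,V=cv2.split(h)
    if kind=='steel':m=(S<45)&(V>90)
    if kind=='brown':m=(V<120)&(S>90)&((H<15)|(H>170))
    return cv2.morphologyEx((m*255).astype(np.uint8),cv2.MORPH_OPEN,np.ones((3,3)))
def near(m,p):
    cs,_=cv2.findContours(m,cv2.RETR_EXTERNAL,cv2.CHAIN_APPROX_NONE)
    return min((c for c in cs if cv2.contourArea(c)>80),key=lambda c:np.hypot(*(c[:,0].mean(0)-p)))[:,0]
E
python3 - <<'E'
from h import *
im=cv2.imread('pics/top0.png');m=mask(im,'brown')
for k,p in dict(hex=(238,207),round=(366,200),square=(172,301),oblong=(428,266)).items():
    c=near(m,p);P=cast('top',c,.006);M=cv2.moments((P*1e3).astype(np.float32).reshape(-1,1,2))
    print(k,rect(P),round(M['m10']/M['m00'],1),round(M['m01']/M['m00'],1))
for k,p,z in(('cup',(295,147),.07),('g1',(234,287),.03),('g2',(361,285),.03),('shaker',(299,205),.03),('stack',(289,285),.128)):print(k,cast('top',p,z))
a=cv2.resize(im[245:335,220:380],(800,450),interpolation=cv2.INTER_CUBIC)
s=cv2.imread('pics/side0.png')[220:345,300:420]
cv2.imwrite('pics/c1.png',a);cv2.imwrite('pics/c2.png',cv2.resize(s,(576,600),interpolation=cv2.INTER_CUBIC))
E
```

```text
hex (array([622.5, 120.3]), array([79.9, 72.6]), -77.4) 622.6 119.6
round (array([ 616.3, -129.7]), array([65.4, 63. ]), -5.3) 616.6 -130.0
square (array([448.5, 253.8]), array([78.7, 78.2]), 57.2) 448.3 253.9
oblong (array([ 477.2, -236.4]), array([138.6,  83.8]), 24.6) 477.6 -236.5
cup [[ 0.7118272  -0.00117802]]
g1 [[0.46202369 0.13178941]]
g2 [[ 0.4467318 -0.1033602]]
shaker [[6.09588113e-01 7.19524425e-05]]
stack [[0.44422829 0.02602805]]
```

View pics/c1.png

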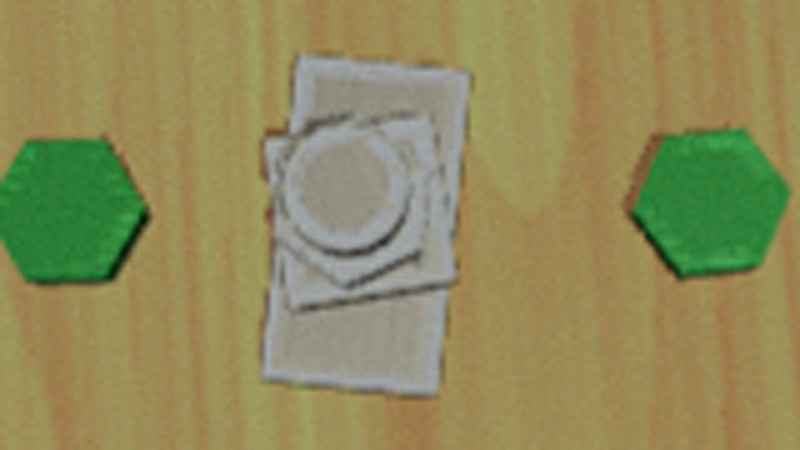

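View pics/c2.png

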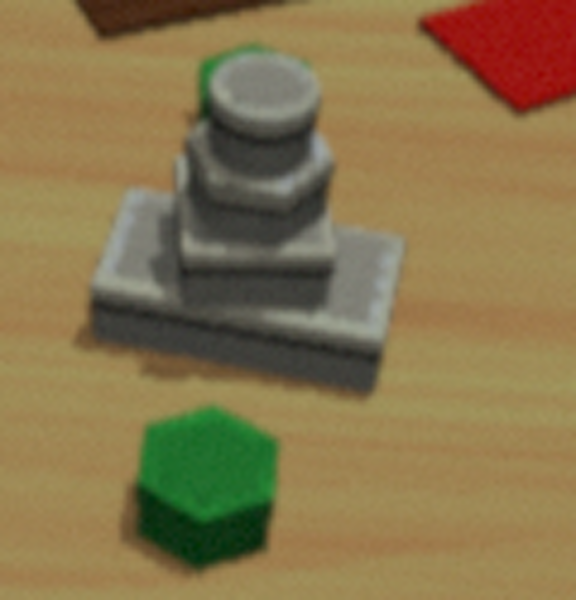

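The crops confirm four steel tins stacked: round at top px (289.4,283), hex, square, then oblong. The green hexes stand clear to either side. Next I work out the stack poses and the move distances.

```bash
python3 - <<'E'
from h import *
f=lambda *p:np.array(p)/5+[220,245]-[.4,.4]
print('round',cast('top',f((347,190)),.128), 'side',cast('side',np.array((265,85))/4.8+[300,220],.128))
P=cast('top',f((300,55),(470,72),(438,397),(263,380)),.034);print('obl',rect(P))
P=cast('top',f((432,115),(455,280),(292,312)),.066);print('sq centre',(P[0]+P[2])/2,[np.degrees(np.arctan2(*(b-a)[::-1])) for a,b in zip(P,P[1:])],[np.hypot(*(b-a)) for a,b in zip(P,P[1:])])
P=cast('top',f((345,287),(424,253)),.096);print('hex edge',P,np.degrees(np.arctan2(*(P[1]-P[0])[::-1])),np.hypot(*(P[1]-P[0])))
s=telemetry.observe();print(s['ee_pos'],R.from_quat(s['eef_rot']).as_matrix().round(3))
E
```

```text
round [[0.44827654 0.0257448 ]] side [[0.44776635 0.02870637]]
obl (array([448.2,  22.5]), array([121.1,  64.2]), -10.2)
sq centre [0.44832545 0.0232068 ] [np.float64(-176.53299595111082), np.float64(96.47337820827315)] [np.float64(0.06008845058355612), np.float64(0.05899028039847507)]
hex edge [[0.41918472 0.0300406 ]
 [0.42870661 0.00196198]] -71.26740702585566 0.029649203780428596
[ 0.15102714 -0.65733012  0.20856393] [[ 0.975  0.224 -0.   ]
 [ 0.224 -0.975  0.002]
 [-0.    -0.002 -1.   ]]
```

Request:
servo_tool:
  deltas: "27 33 0 0 0 0 1;27 33 0 0 0 0 1;27 33 0 0 0 0 1;27 33 0 0 0 0 1;27 33 0 0 0 0 1"

```text
clock: 0.52
ee_pos: [0.2838, -0.4947, 0.2091]
eef_rot: [0.994, 0.112, -0.0, -0.0]
contact_force: [1.3, 0.4, -0.7]
gripper_width: 0.0852
gripper_force: 0.0
```

Request:
servo_tool:
  deltas: "27 33 0 0 0 0 1;27 33 0 0 0 0 1;27 33 0 0 0 0 1;27 33 0 0 0 0 1;27 33 0 0 0 0 1"

```text
clock: 0.93
ee_pos: [0.4156, -0.3335, 0.2094]
eef_rot: [0.994, 0.113, -0.0, -0.0]
contact_force: [0.7, -1.0, 0.4]
gripper_width: 0.0854
gripper_force: 0.0
```

Request:
servo_tool:
  deltas: "4 35 0 0 0 0 1;4 35 0 0 0 0 1;4 35 0 0 0 0 1;4 35 0 0 0 0 1;4 35 0 0 0 0 1"

```text
clock: 1.35
ee_pos: [0.4346, -0.1586, 0.2093]
eef_rot: [0.994, 0.113, -0.0, 0.0]
contact_force: [0.4, 0.0, 0.5]
gripper_width: 0.0854
gripper_force: 0.0
```

Request:
servo_tool:
  deltas: "2 35 0 0 0 0 1;2 35 0 0 0 0 1;2 35 0 0 0 0 1;2 35 0 0 0 0 1;0 0 0 0 0 0 1"

```text
clock: 1.77
ee_pos: [0.4429, -0.0131, 0.2098]
eef_rot: [0.993, 0.118, 0.001, -0.001]
contact_force: [0.5, 0.7, 0.7]
gripper_width: 0.0855
gripper_force: 0.0
```

Request:
servo_tool:
  deltas: "5 20 0 0 0 0 1;0 20 0 0 0 0 1;0 0 0 0 0 0 1;0 0 -25 0 0 0 1;0 0 -25 0 0 0 1"

```text
clock: 2.18
ee_pos: [0.4492, 0.0194, 0.1599]
eef_rot: [0.994, 0.113, 0.002, 0.001]
contact_force: [-0.1, -0.2, -0.5]
gripper_width: 0.0857
gripper_force: 0.0
```

Request:
servo_tool:
  deltas: "0 0 -20 0 0 0 1;0 0 -12 0 0 0 1;0 0 -10 0 0 0 1;0 0 0 0 0 0 1;0 0 0 0 0 0 1"

```text
clock: 2.6
ee_pos: [0.448, 0.0193, 0.1174]
eef_rot: [0.994, 0.113, -0.0, -0.0]
contact_force: [0.2, -0.1, 0.4]
gripper_width: 0.0857
gripper_force: 0.0
```

Request:
servo_tool:
  deltas: "0 0 0 0 0 0 -1;0 0 0 0 0 0 -1;0 0 0 0 0 0 -1;0 0 0 0 0 0 -1;0 0 0 0 0 0 -1"

```text
clock: 3.02
ee_pos: [0.4483, 0.0196, 0.1179]
eef_rot: [0.994, 0.113, 0.0, 0.0]
contact_force: [-0.8, 0.1, -0.0]
gripper_width: 0.0254
gripper_force: 0.0
```

```bash
python3 - <<'E'
from h import *
a=imaging.grab_frame('side')[180:330,260:460];print(telemetry.observe()['gripper_width'])
cv2.imwrite('pics/s1.png',cv2.resize(a,(800,600),interpolation=cv2.INTER_CUBIC))
E
```

```text
0.017520135469364873
```

View pics/s1.png

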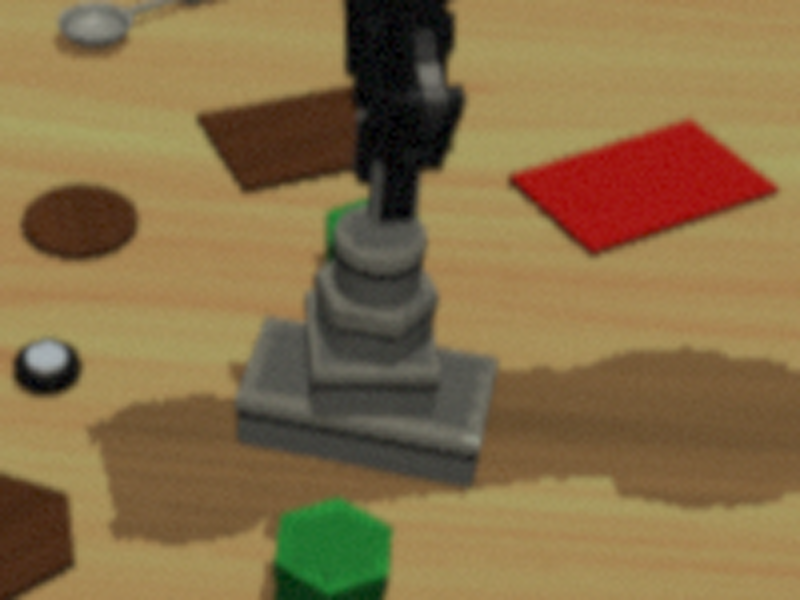

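The fingers closed without holding: their tips end at about px (358,234), visually at the back rim of the tin, which hasn't moved. I'll check whether the offset is in height or sideways.

```bash
python3 - <<'E'
from h import *
a=imaging.grab_frame('top')
s=telemetry.observe();p=s['ee_pos'];print(p,s['gripper_width'],ctrl.nose_length)
for n in('side','top'):
    print(n,proj(n,[p,p-[0,0,.017],p+[0,0,.05],[.4482,.0262,.128]]).round(1))
cv2.imwrite('pics/t1.png',cv2.resize(a[180:330,190:390],(800,600),interpolation=cv2.INTER_CUBIC))
E
```

```text
[0.44810375 0.01959082 0.11773254] 0.00938582698443349 0.017
side [[354.7 239.1]
 [354.  246.1]
 [356.6 217.4]
 [355.  236.9]]
top [[292.9 283.2]
 [293.3 284.5]
 [291.6 279.1]
 [288.7 282.7]]
```

View pics/t1.png

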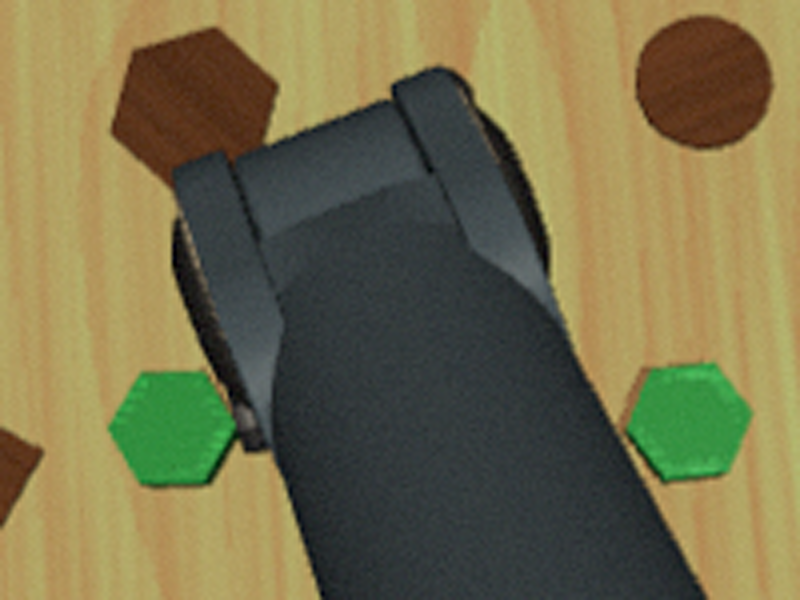

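```bash
python3 - <<'E'
from h import *
p=np.array([.15103,-.65733,.20856])
print(proj('side',[p+[0,0,d] for d in(-.03,-.017,0,.017,.03)]).round(1))
im=cv2.imread('pics/side0.png')[0:100,420:540]
b=imaging.grab_frame('side')[170:270,300:420]
cv2.imwrite('pics/z.png',np.hstack([cv2.resize(x,(400,333),interpolation=cv2.INTER_CUBIC) for x in(im,b)]))
s=telemetry.observe();print(s['gripper_width'],s['contact_force'])
E
```

```text
[[457.1  91. ]
 [458.1  86.6]
 [459.3  80.8]
 [460.5  74.9]
 [461.5  70.3]]
0.0022645724414687256 [-0.01448277 -0.3722036   0.40494985]
```

View pics/z.png

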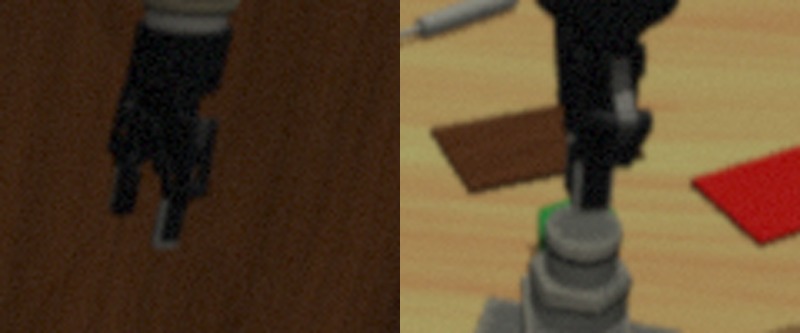

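Both views put the real fingertips about 32 mm higher than TCP − nose_length. Closed tips are at px (356,232), where I predicted row 246; at the start they were at row ~68, predicted ~84. To confirm it isn't a sideways offset, I'll lower the shut fingers gently onto the lid.

Request:
servo_tool:
  deltas: "0 6 0 0 0 0 -1;0 0 -1 0 0 0 -1;0 0 -1 0 0 0 -1"

```text
clock: 3.42
ee_pos: [0.4481, 0.0261, 0.1155]
eef_rot: [0.994, 0.113, 0.0, -0.0]
contact_force: [-0.2, 0.1, -0.5]
gripper_width: -0.0002
gripper_force: 0.0
```

Request:
servo_tool:
  deltas: "0 0 -1 0 0 0 -1;0 0 0 0 0 0 -1"

```text
clock: 3.58
ee_pos: [0.4478, 0.0256, 0.1142]
eef_rot: [0.994, 0.113, -0.0, 0.0]
contact_force: [-0.6, -0.9, 0.8]
gripper_width: 0.0001
gripper_force: 0.0
```

Request:
servo_tool:
  deltas: "0 0 -1 0 0 0 -1;0 0 0 0 0 0 -1"

```text
clock: 3.75
ee_pos: [0.4479, 0.0255, 0.1133]
eef_rot: [0.994, 0.113, -0.0, 0.0]
contact_force: [-0.1, -0.5, -0.0]
gripper_width: 0.0001
gripper_force: 0.0
```

Request:
servo_tool:
  deltas: "0 0 -1 0 0 0 -1;0 0 0 0 0 0 -1"

```text
clock: 3.92
ee_pos: [0.4479, 0.0255, 0.1124]
eef_rot: [0.994, 0.113, -0.0, 0.0]
contact_force: [0.2, -0.9, 0.3]
gripper_width: -0.0004
gripper_force: 0.0
```

Request:
servo_tool:
  deltas: "0 0 -1 0 0 0 -1;0 0 0 0 0 0 -1"

```text
clock: 4.08
ee_pos: [0.4479, 0.0256, 0.1114]
eef_rot: [0.994, 0.113, -0.0, 0.0]
contact_force: [-0.3, 0.7, -0.2]
gripper_width: -0.0001
gripper_force: 0.0
```

Request:
servo_tool:
  deltas: "0 0 -1 0 0 0 -1;0 0 0 0 0 0 -1"

```text
clock: 4.25
ee_pos: [0.4479, 0.0256, 0.1104]
eef_rot: [0.994, 0.113, -0.0, 0.0]
contact_force: [0.2, -0.5, -0.1]
gripper_width: 0.0002
gripper_force: 0.0
```

```bash
python3 - <<'E'
from h import *
a=imaging.grab_frame('side');p=telemetry.observe()['ee_pos']
print(cv2.cvtColor(a,cv2.COLOR_BGR2GRAY)[222:250:1,346:372:2]);print(proj('side',[p,p-[0,0,.017],p+[0,0,.017],p+[0,-.03,-.017],p+[0,-.05,-.017]]).round(1))
cv2.imwrite('pics/s2.png',cv2.resize(a[170:270,300:433],(800,600),interpolation=cv2.INTER_CUBIC))
E
```

```text
[[ 60  71  55  48  19   0   2  10  15  20  21  53 130]
 [107 113  69  59  27   8   3   9  26  55  56  84 135]
 [134 133  73  61  27  11  21   9  34  97 101 115 139]
 [142 142  75  63  29  15  15  12  55 125 132 134 138]
 [144 140  73  62  38   6  21  13  66 136 143 139 144]
 [142 138  67  65  25  18  10   4  72 139 143 145 147]
 [143 136  64  63  27  14  18  16  78 143 143 146 145]
 [136 130  60  65  19  11  15  13  80 138 144 145 145]
 [128 113  54  60  16   9   5  13  85 141 140 143 143]
 [113  96  54  64  21  13  15  11  87 138 144 142 140]
 [102  93  54  62  19   9  12  17  81 129 141 143 141]
 [ 99  87  55  59  11  10  18  23  77 123 146 145 143]
 [101  88  65  63  17   7  13  26  79 115 150 149 148]
 [ 96  87  72  66  26  21  27  37  84 112 142 146 148]
 [ 92  83  78  67  45  47  52  56  85 102 131 149 145]
 [ 93  85  84  78  68  70  72  76  83  93 127 144 145]
 [101  87  84  81  81  80  83  79  83  93 124 143 143]
 [106  91  85  80  82  82  83  85  86  95 112 141 142]
 [104  89  85  85  83  82  85  86  88  98 105 136 138]
 [ 98  96  87  89  85  85  89  92  93  99 104 140 139]
 [ 86  95 100  96  98  97  93  99 100  93 110 142 140]
 [ 75  91 101 102 101 105 100 102  97  78 115 143 143]
 [ 67  81  94  97  99 103 101  96  86  69 121 139 139]
 [ 55  73  83  85  92  90  90  87  77  62 124 135 138]
 [ 34  62  72  79  86  81  85  77  70  50 123 136 138]
 [ 43  45  57  67  78  78  73  62  41  51 119 134 134]
 [ 51  40  43  46  61  58  60  45  42  65 115 133 137]
 [ 52  54  47  41  38  40  42  46  49  66 109 136 136]]
[[354.4 244.1]
 [353.8 251.1]
 [355.1 236.9]
 [353.9 241.5]
 [354.  235.5]]
```

View pics/s2.png

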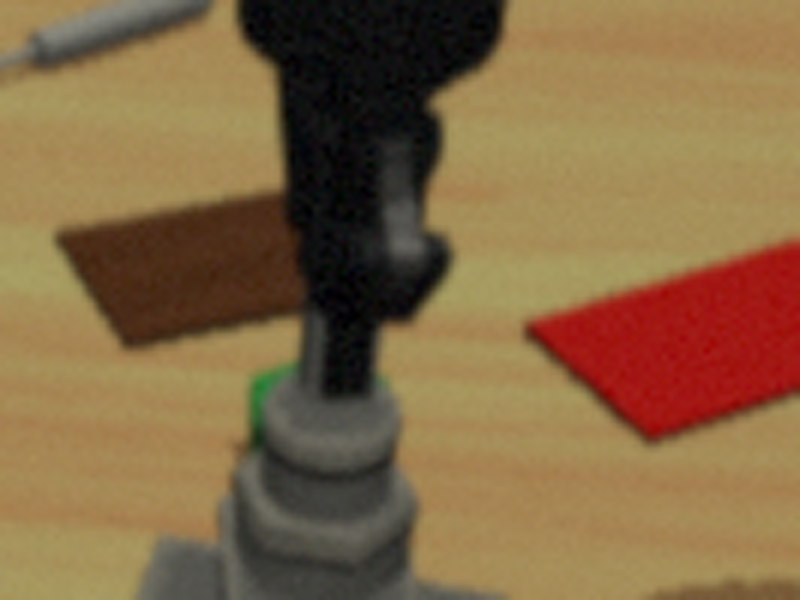

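The tips now end at about row 236.5, just above the lid (lid centre row 237, front rim row 243). They are still moving freely, so I keep going down.

Request:
servo_tool:
  deltas: "0 0 -1 0 0 0 -1;0 0 -1 0 0 0 -1;0 0 0 0 0 0 -1"

```text
clock: 4.55
ee_pos: [0.4479, 0.0256, 0.1083]
eef_rot: [0.994, 0.113, -0.0, 0.0]
contact_force: [0.2, -1.6, -0.4]
gripper_width: -0.0
gripper_force: 0.0
```

Request:
servo_tool:
  deltas: "0 0 -1 0 0 0 -1;0 0 0 0 0 0 -1"

```text
clock: 4.72
ee_pos: [0.4479, 0.0256, 0.1074]
eef_rot: [0.994, 0.113, -0.0, 0.0]
contact_force: [0.8, -0.3, 0.8]
gripper_width: -0.0002
gripper_force: 0.0
```

Request:
servo_tool:
  deltas: "0 0 -1 0 0 0 -1;0 0 0 0 0 0 -1"

```text
clock: 4.88
ee_pos: [0.4479, 0.0256, 0.1064]
eef_rot: [0.994, 0.113, -0.0, 0.0]
contact_force: [-0.1, 0.2, 0.4]
gripper_width: 0.0001
gripper_force: 0.0
```

Request:
servo_tool:
  deltas: "0 0 -1 0 0 0 -1;0 0 0 0 0 0 -1"

```text
clock: 5.05
ee_pos: [0.4481, 0.0256, 0.1062]
eef_rot: [0.994, 0.113, -0.0, 0.0]
contact_force: [-2.5, -0.8, 7.7]
gripper_width: -0.0001
gripper_force: 3.8
```

Contact at TCP z = 0.1063 on the lid (0.128), so the shut tips sit 21.6 mm above the reported TCP z. That means the TCP reading is about 39 mm low. My rule from here: grasp with TCP z = tin underside − 16 mm.

Request:
servo_tool:
  deltas: "0 0 15 0 0 0 1;0 0 0 0 0 0 1;0 0 0 0 0 0 1;0 0 0 0 0 0 1;0 0 0 0 0 0 1"

```text
clock: 5.47
ee_pos: [0.4476, 0.0255, 0.12]
eef_rot: [0.994, 0.113, -0.0, -0.0]
contact_force: [0.2, -0.4, -1.3]
gripper_width: 0.0605
gripper_force: 0.0
```

Request:
servo_tool:
  deltas: "0 0 0 0 0 0 1;0 0 0 0 0 0 1;0 0 0 0 0 0 1;0 0 0 0 0 0 1;0 0 0 0 0 0 1"

```text
clock: 5.88
ee_pos: [0.448, 0.0256, 0.1204]
eef_rot: [0.994, 0.113, -0.0, 0.0]
contact_force: [0.6, 0.6, 0.5]
gripper_width: 0.0855
gripper_force: 0.0
```

Request:
servo_tool:
  deltas: "0 0 -12 0 0 0 1;0 0 -12 0 0 0 1;0 0 -10 0 0 0 1;0 0 -6 0 0 0 1;0 0 0 0 0 0 1"

```text
clock: 6.3
ee_pos: [0.447, 0.0255, 0.0793]
eef_rot: [0.994, 0.113, -0.001, -0.0]
contact_force: [0.7, -0.5, 0.2]
gripper_width: 0.0852
gripper_force: 0.0
```

Request:
servo_tool:
  deltas: "0 0 0 0 0 0 -1;0 0 0 0 0 0 -1;0 0 0 0 0 0 -1;0 0 0 0 0 0 -1;0 0 0 0 0 0 -1"

```text
clock: 6.72
ee_pos: [0.4486, 0.0259, 0.0813]
eef_rot: [0.994, 0.113, 0.001, 0.0]
contact_force: [-0.4, 0.3, 5.0]
gripper_width: 0.0401
gripper_force: 60.3
```

Request:
servo_tool:
  deltas: "0 0 0 0 0 0 -1;0 0 0 0 0 0 -1;0 0 0 0 0 0 -1"

```text
clock: 6.97
ee_pos: [0.4486, 0.0259, 0.0813]
eef_rot: [0.994, 0.113, 0.001, 0.0]
contact_force: [-2.1, -0.4, 5.8]
gripper_width: 0.0401
gripper_force: 60.3
```

Gripped at 40 mm with 60 N. Lift and carry to the round coaster (616.5, −130).

Request:
servo_tool:
  deltas: "0 0 10 0 0 0 -1;0 0 25 0 0 0 -1;0 0 30 0 0 0 -1;0 0 15 0 0 0 -1;17 -15 0 0 0 0 -1"

```text
clock: 7.38
ee_pos: [0.4649, 0.0134, 0.1644]
eef_rot: [0.993, 0.115, 0.003, 0.0]
contact_force: [1.0, -0.6, -1.6]
gripper_width: 0.0405
gripper_force: 60.7
```

Request:
servo_tool:
  deltas: "25 -25 0 0 0 0 -1;25 -25 0 0 0 0 -1;25 -25 0 0 0 0 -1;25 -25 0 0 0 0 -1;25 -25 0 0 0 0 -1"

```text
clock: 7.8
ee_pos: [0.5906, -0.116, 0.1608]
eef_rot: [0.994, 0.113, -0.0, 0.0]
contact_force: [0.8, 1.6, -2.0]
gripper_width: 0.0404
gripper_force: 60.7
```

Request:
servo_tool:
  deltas: "25 -15 0 0 0 0 -1;0 0 0 0 0 0 -1;0 0 -25 0 0 0 -1;0 0 -30 0 0 0 -1;0 0 -30 0 0 0 -1"

```text
clock: 8.22
ee_pos: [0.6152, -0.1293, 0.0755]
eef_rot: [0.994, 0.113, 0.001, 0.0]
contact_force: [0.2, 0.1, -2.1]
gripper_width: 0.0403
gripper_force: 60.8
```

```bash
python3 - <<'E'
from h import *
s=telemetry.observe();print(s['ee_pos'],s['gripper_width'],s['contact_force'])
a=imaging.grab_frame('side');cv2.imwrite('pics/s3.png',cv2.resize(a[140:290,230:430],(800,600),interpolation=cv2.INTER_CUBIC))
cv2.imwrite('pics/t3.png',imaging.grab_frame('top'))
E
```

```text
[ 0.61518956 -0.12930741  0.07548525] 0.040258217118845 [ 0.17063432  0.14086939 -2.10545325]
```

View pics/s3.png

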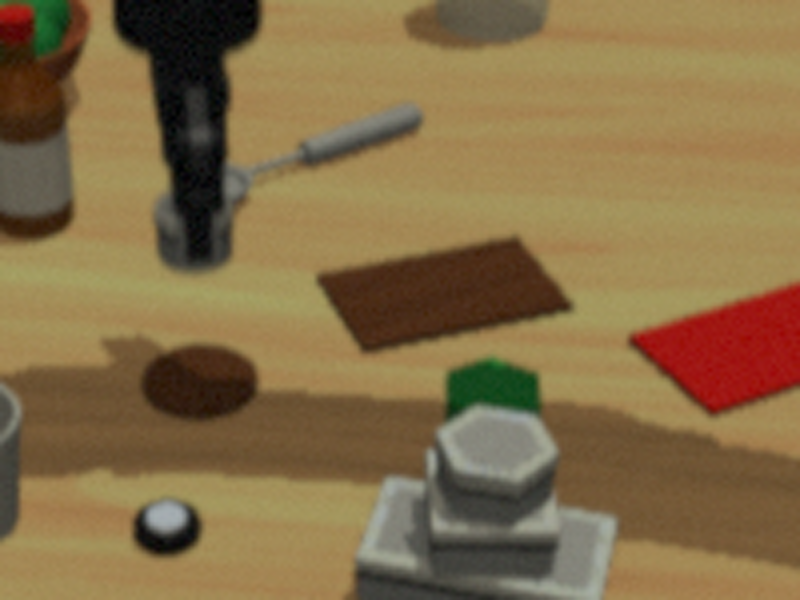

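The round tin is held over its coaster (side px ~(278,205); coaster (280,235)). The hex tin is now on top of the stack, still in place. Lowering about 84 mm.

Request:
servo_tool:
  deltas: "0 0 -30 0 0 0 -1;0 0 -25 0 0 0 -1;0 0 -15 0 0 0 -1;0 0 -8 0 0 0 -1;0 0 -3 0 0 0 -1"

```text
clock: 8.73
ee_pos: [0.6151, -0.1293, -0.0052]
eef_rot: [0.994, 0.113, -0.0, -0.0]
contact_force: [-0.1, -0.3, -1.3]
gripper_width: 0.0406
gripper_force: 60.9
```

Request:
servo_tool:
  deltas: "0 0 -2 0 0 0 -1;0 0 0 0 0 0 -1"

```text
clock: 8.9
ee_pos: [0.616, -0.1295, -0.0061]
eef_rot: [0.994, 0.113, 0.001, 0.0]
contact_force: [-0.0, 0.5, -0.8]
gripper_width: 0.0407
gripper_force: 60.9
```

Request:
servo_tool:
  deltas: "0 0 -1 0 0 0 -1;0 0 0 0 0 0 -1"

```text
clock: 9.07
ee_pos: [0.6157, -0.1295, -0.0074]
eef_rot: [0.994, 0.113, 0.001, 0.0]
contact_force: [-0.3, -0.3, -1.4]
gripper_width: 0.0404
gripper_force: 60.9
```

```bash
python3 - <<'E'
from h import *
im=cv2.imread('pics/t3.png')
c=near(mask(im,'steel'),(292,290))
cv2.imwrite('pics/c3.png',cv2.resize(im[245:335,250:340],(600,600),interpolation=cv2.INTER_CUBIC))
E
```

```text
(no output)
```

View pics/c3.png

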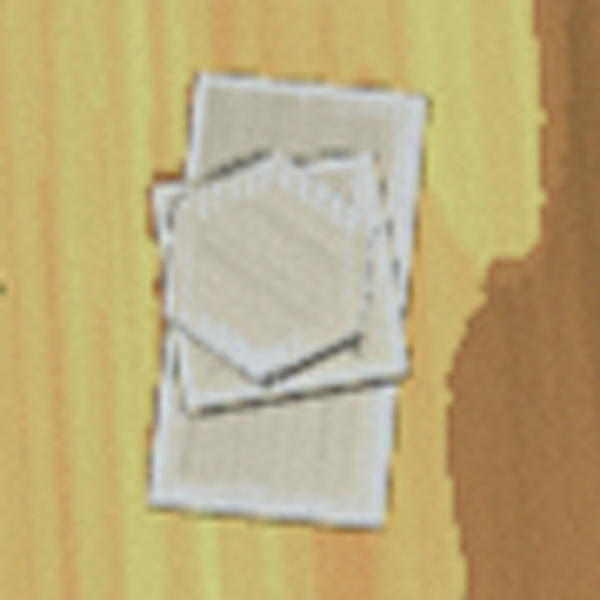

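The crop shows the hex tin with corners at crop (275,152), (375,205), (365,335), (262,382), (168,320), (178,205). Square corners are (375,155), (408,373), (192,412), (155,190).

Request:
servo_tool:
  deltas: "0 0 -1 0 0 0 -1;0 0 0 0 0 0 -1"

```text
clock: 9.23
ee_pos: [0.6157, -0.1295, -0.0086]
eef_rot: [0.994, 0.113, 0.001, 0.0]
contact_force: [-0.2, 0.1, 2.7]
gripper_width: 0.0401
gripper_force: 61.3
```

Request:
servo_tool:
  deltas: "0 0 -1 0 0 0 -1;0 0 0 0 0 0 -1"

```text
clock: 9.4
ee_pos: [0.6157, -0.1295, -0.0086]
eef_rot: [0.994, 0.113, 0.001, 0.001]
contact_force: [-2.4, -1.8, 9.6]
gripper_width: 0.0403
gripper_force: 62.2
```

```bash
python3 - <<'E'
from h import *
f=lambda p:np.array(p)/6.667+[250,245]-[.4,.4]
P=cast('top',f([(275,152),(375,205),(365,335),(262,382),(168,320),(178,205)]),.096)
c=P.mean(0);d=P-c;a=np.degrees(np.arctan2(d[:,1],d[:,0]));print('hex',c,'corner ang mod60',(a%60).round(1),np.hypot(*d.T).round(4))
P=cast('top',f([(375,155),(408,373),(192,412),(155,190)]),.066);print('sq',P.mean(0),rect(P))
P=cast('top',f([(200,72),(426,95),(383,526),(150,508)]),.034);print('obl',P.mean(0),rect(P))
E
```

```text
hex [0.44925035 0.02519658] corner ang mod60 [53.7 56.  49.3 51.8 53.4 52. ] [0.0301 0.0316 0.0306 0.0302 0.03   0.0292]
sq [0.44885412 0.02340327] (array([448.6,  23.6]), array([60.7, 60.1]), 4.5)
obl [0.44852717 0.02275585] (array([448.3,  22.8]), array([121.9,  63.9]), -10.2)
```

Request:
servo_tool:
  deltas: "0 0 1 0 0 0 1;0 0 0 0 0 0 1;0 0 0 0 0 0 1;0 0 0 0 0 0 1;0 0 0 0 0 0 1"

```text
clock: 9.82
ee_pos: [0.6149, -0.1294, -0.0097]
eef_rot: [0.994, 0.113, -0.0, -0.0]
contact_force: [0.1, 0.1, 0.5]
gripper_width: 0.0856
gripper_force: 0.0
```

Request:
servo_tool:
  deltas: "0 0 15 0 0 0 1;0 0 35 0 0 0 1;0 0 40 0 0 0 1;0 0 40 0 0 0 1;0 0 25 0 0 0 1"

```text
clock: 10.23
ee_pos: [0.6166, -0.1293, 0.1496]
eef_rot: [0.994, 0.113, 0.002, 0.001]
contact_force: [0.3, -0.4, 0.3]
gripper_width: 0.0855
gripper_force: 0.0
```

Request:
servo_tool:
  deltas: "-27 25 0 0 0 -5 1;-27 25 0 0 0 -5 1;-27 25 0 0 0 -5 1;-27 25 0 0 0 -5 1;-27 25 0 0 0 0 1"

```text
clock: 10.65
ee_pos: [0.4785, -0.0034, 0.1455]
eef_rot: [0.998, -0.063, 0.0, 0.0]
contact_force: [0.7, -0.3, 0.7]
gripper_width: 0.0858
gripper_force: 0.0
```

Request:
servo_tool:
  deltas: "-20 20 0 0 0 0 1;-11 10 0 0 0 0 1;0 0 0 0 0 0 1"

```text
clock: 10.9
ee_pos: [0.4468, 0.0278, 0.1456]
eef_rot: [0.998, -0.059, -0.0, 0.0]
contact_force: [0.4, -0.7, 0.6]
gripper_width: 0.0854
gripper_force: 0.0
```

Request:
servo_tool:
  deltas: "2 -2 -25 0 0 0 1;0 0 -25 0 0 0 1;0 0 -25 0 0 0 1;0 0 -14 0 0 0 1;0 0 -6 0 0 0 1"

```text
clock: 11.32
ee_pos: [0.4507, 0.0224, 0.0484]
eef_rot: [0.998, -0.062, -0.002, 0.0]
contact_force: [0.6, 0.0, 0.7]
gripper_width: 0.0855
gripper_force: 0.0
```

Request:
servo_tool:
  deltas: "0 0 0 0 0 0 1;0 0 0 0 0 0 -1;0 0 0 0 0 0 -1;0 0 0 0 0 0 -1;0 0 0 0 0 0 -1"

```text
clock: 11.73
ee_pos: [0.4524, 0.0237, 0.0521]
eef_rot: [0.998, -0.062, 0.002, -0.0]
contact_force: [-1.4, -0.1, 5.5]
gripper_width: 0.049
gripper_force: 62.5
```

Request:
servo_tool:
  deltas: "0 0 0 0 0 0 -1;0 0 0 0 0 0 -1;0 0 0 0 0 0 -1"

```text
clock: 11.98
ee_pos: [0.4524, 0.0237, 0.0521]
eef_rot: [0.998, -0.062, 0.002, -0.0]
contact_force: [-0.6, 0.1, 4.9]
gripper_width: 0.0491
gripper_force: 62.5
```

Request:
servo_tool:
  deltas: "0 0 10 0 0 0 -1;0 0 25 0 0 0 -1;0 0 30 0 0 0 -1;0 0 15 0 0 0 -1;20 11 0 0 0 0 -1"

```text
clock: 12.4
ee_pos: [0.4701, 0.0325, 0.1344]
eef_rot: [0.998, -0.063, 0.002, 0.001]
contact_force: [0.4, -0.9, -1.8]
gripper_width: 0.0489
gripper_force: 62.5
```

Request:
servo_tool:
  deltas: "30 17 0 0 0 0 -1;30 17 0 0 0 0 -1;30 17 0 0 0 0 -1;30 17 0 0 0 0 -1;23 13 0 0 0 0 -1"

```text
clock: 12.82
ee_pos: [0.6161, 0.1171, 0.1315]
eef_rot: [0.998, -0.061, 0.001, -0.001]
contact_force: [-0.1, 1.2, -1.4]
gripper_width: 0.0488
gripper_force: 62.5
```

Request:
servo_tool:
  deltas: "10 4 0 0 0 0 -1;0 0 0 0 0 0 -1;0 0 -25 0 0 0 -1;0 0 -30 0 0 0 -1;0 0 -30 0 0 0 -1"

```text
clock: 13.23
ee_pos: [0.6239, 0.1188, 0.046]
eef_rot: [0.998, -0.062, 0.001, 0.0]
contact_force: [0.9, -0.2, -2.3]
gripper_width: 0.0486
gripper_force: 62.5
```

```bash
python3 - <<'E'
from h import *
s=telemetry.observe();print(s['ee_pos'],s['gripper_width'])
im=imaging.grab_frame('top');cv2.imwrite('pics/t4.png',im)
cv2.imwrite('pics/s4.png',imaging.grab_frame('side'))
cv2.imwrite('pics/c4.png',np.hstack([cv2.resize(im[245:335,250:340],(400,400),interpolation=cv2.INTER_CUBIC),cv2.resize(im[170:230,330:390],(400,400),interpolation=cv2.INTER_CUBIC)]))
E
```

```text
[0.62386244 0.11883701 0.04604955] 0.04860905528114696
```

View pics/c4.png

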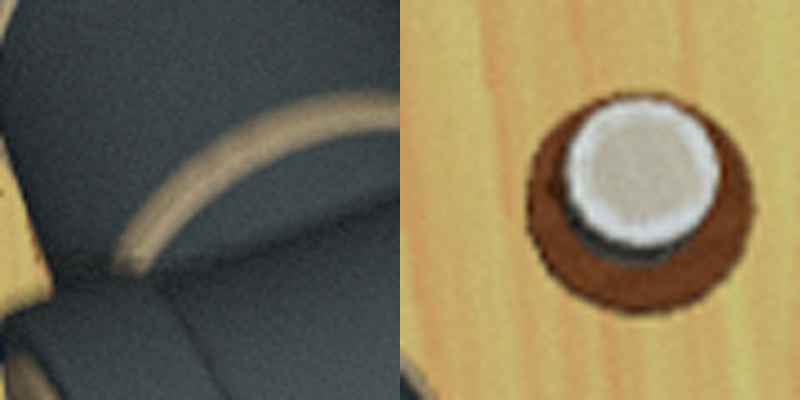

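The round tin stands on its coaster (tin top px (365.9,195.4), coaster (365.6,200)). I'll check the numbers while lowering the hex tin.

Request:
servo_tool:
  deltas: "1 1 -25 0 0 0 -1;0 0 -15 0 0 0 -1;0 0 -7 0 0 0 -1;0 0 -4 0 0 0 -1;0 0 -2 0 0 0 -1"

```text
clock: 13.75
ee_pos: [0.6256, 0.1205, -0.0063]
eef_rot: [0.998, -0.062, 0.001, -0.0]
contact_force: [-0.4, -0.3, -2.7]
gripper_width: 0.0487
gripper_force: 62.9
```

Request:
servo_tool:
  deltas: "0 0 -1 0 0 0 -1;0 0 0 0 0 0 -1"

```text
clock: 13.92
ee_pos: [0.6257, 0.1207, -0.0073]
eef_rot: [0.998, -0.062, 0.001, -0.0]
contact_force: [-0.3, 0.2, -2.5]
gripper_width: 0.0487
gripper_force: 62.9
```

Request:
servo_tool:
  deltas: "0 0 -1 0 0 0 -1;0 0 0 0 0 0 -1"

```text
clock: 14.08
ee_pos: [0.6259, 0.1208, -0.0078]
eef_rot: [0.998, -0.062, 0.001, -0.0]
contact_force: [-2.2, -0.7, 4.2]
gripper_width: 0.0489
gripper_force: 63.4
```

```bash
python3 - <<'E'
from h import *
print(cast('top',(365.9,195.4),.038),cast('top',(365.6,200.0),.006))
E
```

```text
[[ 0.61604351 -0.1286217 ]] [[ 0.61605201 -0.13077669]]
```

Round is within 2 mm and hex has touched down. Release it and go for the square (448.8, 23.5; sides at 4.5°).

Request:
servo_tool:
  deltas: "0 0 1 0 0 0 1;0 0 0 0 0 0 1;0 0 0 0 0 0 1;0 0 0 0 0 0 1;0 0 0 0 0 0 1"

```text
clock: 14.5
ee_pos: [0.625, 0.1206, -0.0085]
eef_rot: [0.998, -0.062, 0.0, 0.0]
contact_force: [0.2, 0.2, -0.2]
gripper_width: 0.0852
gripper_force: 0.0
```

Request:
servo_tool:
  deltas: "0 0 15 0 0 0 1;0 0 35 0 0 0 1;0 0 40 0 0 0 1;0 0 25 0 0 0 1;-20 -10 0 0 0 0 1"

```text
clock: 14.92
ee_pos: [0.6119, 0.1143, 0.1133]
eef_rot: [0.998, -0.061, 0.007, -0.003]
contact_force: [1.5, 0.3, 0.4]
gripper_width: 0.0853
gripper_force: 0.0
```

Request:
servo_tool:
  deltas: "-30 -17 0 0 0 4 1;-30 -17 0 0 0 4 1;-30 -17 0 0 0 3.6 1;-30 -17 0 0 0 0 1;-25 -14 0 0 0 0 1"

```text
clock: 15.33
ee_pos: [0.4575, 0.0273, 0.1062]
eef_rot: [0.999, 0.039, -0.001, 0.0]
contact_force: [0.2, -0.4, -0.2]
gripper_width: 0.0855
gripper_force: 0.0
```

Request:
servo_tool:
  deltas: "-12 -5 0 0 0 0 1;0 0 0 0 0 0 1;0 0 0 0 0 0 1"

```text
clock: 15.58
ee_pos: [0.4482, 0.0234, 0.1069]
eef_rot: [0.999, 0.039, 0.001, 0.0]
contact_force: [1.2, -0.1, -0.0]
gripper_width: 0.0854
gripper_force: 0.0
```

Request:
servo_tool:
  deltas: "0 0 -25 0 0 0 1;0 0 -30 0 0 0 1;0 0 -20 0 0 0 1;0 0 -10 0 0 0 1;0 0 -5 0 0 0 1"

```text
clock: 16.0
ee_pos: [0.4483, 0.0244, 0.0152]
eef_rot: [0.999, 0.04, -0.001, -0.0]
contact_force: [-0.1, -0.0, 0.4]
gripper_width: 0.0856
gripper_force: 0.0
```

Request:
servo_tool:
  deltas: "0 0 0 0 0 0 1;0 0 0 0 0 0 -1;0 0 0 0 0 0 -1;0 0 0 0 0 0 -1;0 0 0 0 0 0 -1"

```text
clock: 16.42
ee_pos: [0.4493, 0.024, 0.0179]
eef_rot: [0.999, 0.04, 0.002, -0.0]
contact_force: [-0.8, 0.3, 6.8]
gripper_width: 0.0586
gripper_force: 65.3
```

Request:
servo_tool:
  deltas: "0 0 0 0 0 0 -1;0 0 0 0 0 0 -1;0 0 0 0 0 0 -1"

```text
clock: 16.67
ee_pos: [0.4493, 0.024, 0.0179]
eef_rot: [0.999, 0.04, 0.002, -0.0]
contact_force: [-0.1, 0.6, 6.6]
gripper_width: 0.059
gripper_force: 65.3
```

Request:
servo_tool:
  deltas: "0 0 10 0 0 0 -1;0 0 25 0 0 0 -1;0 0 30 0 0 0 -1;0 0 25 0 0 0 -1;0 15 0 0 0 5 -1"

```text
clock: 17.08
ee_pos: [0.4512, 0.0364, 0.1114]
eef_rot: [0.997, 0.081, 0.004, 0.001]
contact_force: [1.1, 0.0, -2.3]
gripper_width: 0.059
gripper_force: 65.5
```

Request:
servo_tool:
  deltas: "0 25 0 0 0 6 -1;0 25 0 0 0 6 -1;0 25 0 0 0 6 -1;0 25 0 0 0 6 -1;0 25 0 0 0 6 -1"

```text
clock: 17.5
ee_pos: [0.4477, 0.1642, 0.1073]
eef_rot: [0.94, 0.34, 0.0, 0.0]
contact_force: [0.9, 0.9, -2.9]
gripper_width: 0.059
gripper_force: 65.4
```

Request:
servo_tool:
  deltas: "0 25 0 0 0 6 -1;0 25 0 0 0 6 -1;0 25 0 0 0 5.7 -1;0 15 0 0 0 0 -1;0 0 0 0 0 0 -1"

```text
clock: 17.92
ee_pos: [0.4473, 0.2576, 0.1076]
eef_rot: [0.877, 0.481, 0.001, -0.001]
contact_force: [-0.4, 0.1, -2.7]
gripper_width: 0.059
gripper_force: 65.4
```

```bash
python3 - <<'E'
from h import *
s=telemetry.observe();x=R.from_quat(s['eef_rot']).as_matrix()[:,0];print(s['ee_pos'],np.degrees(np.arctan2(x[1],x[0])),s['joints'][6])
im=imaging.grab_frame('top');cv2.imwrite('pics/t5.png',im)
cv2.imwrite('pics/c5.png',cv2.resize(im[150:350,130:397],(800,600),interpolation=cv2.INTER_CUBIC))
E
```

```text
[0.44734133 0.25762528 0.10762865] 57.514286381384125 -1.5190255588539938
```

View pics/c5.png

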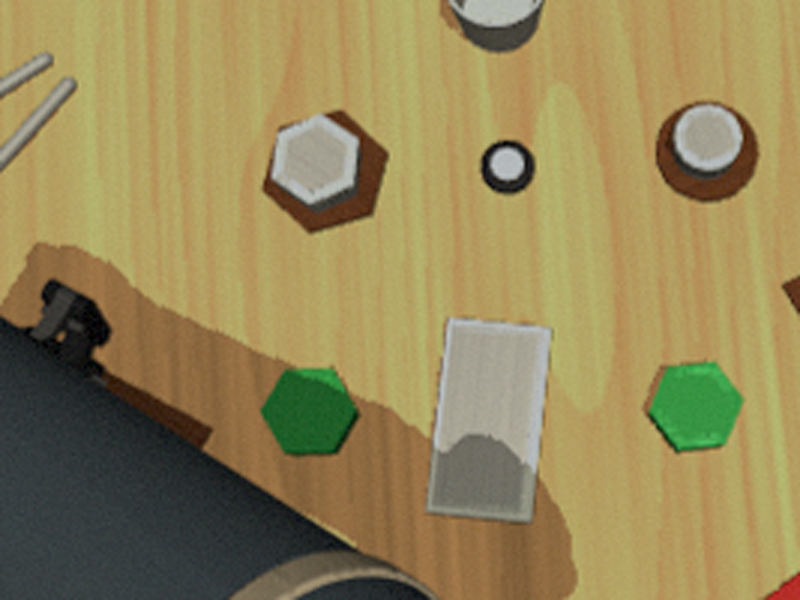

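Hex tin top is at about px (235.1,202.5), on its coaster. The oblong tin is alone now, corners at crop (449,319), (552,327), (531,522), (428,512). Lower the square.

Request:
servo_tool:
  deltas: "1 -4 0 0 0 0 -1;0 0 -30 0 0 0 -1;0 0 -35 0 0 0 -1;0 0 -30 0 0 0 -1;0 0 -12 0 0 0 -1"

```text
clock: 18.38
ee_pos: [0.4474, 0.2452, -0.0037]
eef_rot: [0.879, 0.478, -0.003, 0.001]
contact_force: [0.2, 0.0, -2.2]
gripper_width: 0.0589
gripper_force: 65.4
```

Request:
servo_tool:
  deltas: "0 0 -6 0 0 0 -1;0 0 -2 0 0 0 -1;0 0 0 0 0 0 -1"

```text
clock: 18.63
ee_pos: [0.4498, 0.2496, -0.0076]
eef_rot: [0.878, 0.479, 0.001, 0.0]
contact_force: [-0.2, 0.3, -2.2]
gripper_width: 0.0588
gripper_force: 65.4
```

Request:
servo_tool:
  deltas: "0 0 -1 0 0 0 -1;0 0 0 0 0 0 -1"

```text
clock: 18.8
ee_pos: [0.45, 0.2501, -0.0082]
eef_rot: [0.878, 0.479, 0.001, 0.0]
contact_force: [0.4, -0.2, -2.3]
gripper_width: 0.0588
gripper_force: 65.5
```

Request:
servo_tool:
  deltas: "0 0 -1 0 0 0 -1;0 0 0 0 0 0 -1"

```text
clock: 18.97
ee_pos: [0.4494, 0.2497, -0.0099]
eef_rot: [0.878, 0.479, 0.001, 0.0]
contact_force: [-0.8, -0.2, -1.8]
gripper_width: 0.0587
gripper_force: 65.5
```

```bash
python3 - <<'E'
from h import *
g=lambda p:np.array(p)/3+[130,150]-[.3,.3]
print('hex',cast('top',g([(315,158)]),.036),'(622.5,120)')
P=cast('top',g([(449,319),(552,327),(531,522),(428,512)]),.034);print(P.mean(0),rect(P))
E
```

```text
hex [[0.62288529 0.1216808 ]] (622.5,120)
[0.44840329 0.02281427] (array([448.7,  22.6]), array([121. ,  64.4]), -10.1)
```

Request:
servo_tool:
  deltas: "-1 4 0 0 0 0 -1;0 0 0 0 0 0 -1;0 0 -1 0 0 0 -1;0 0 0 0 0 0 -1"

```text
clock: 19.3
ee_pos: [0.4483, 0.2544, -0.0101]
eef_rot: [0.878, 0.479, 0.001, 0.0]
contact_force: [-1.9, -3.1, 12.1]
gripper_width: 0.0587
gripper_force: 67.3
```

Request:
servo_tool:
  deltas: "0 0 -0.5 0 0 0 -1;0 0 0 0 0 0 -1"

```text
clock: 19.47
ee_pos: [0.4483, 0.2544, -0.0101]
eef_rot: [0.878, 0.479, 0.001, 0.0]
contact_force: [-4.6, -3.7, 16.2]
gripper_width: 0.059
gripper_force: 68.0
```

Request:
servo_tool:
  deltas: "0 0 2 0 0 0 1;0 0 0 0 0 0 1;0 0 0 0 0 0 1;0 0 0 0 0 0 1;0 0 0 0 0 0 1"

```text
clock: 19.88
ee_pos: [0.4479, 0.2537, -0.0102]
eef_rot: [0.878, 0.479, -0.0, -0.0]
contact_force: [0.0, -0.2, -0.3]
gripper_width: 0.0852
gripper_force: 0.0
```

Request:
servo_tool:
  deltas: "0 0 15 0 0 0 1;0 0 35 0 0 0 1;0 0 40 0 0 0 1;0 0 10 0 0 0 1;0 -10 0 0 0 -6 1"

```text
clock: 20.3
ee_pos: [0.45, 0.2473, 0.0936]
eef_rot: [0.902, 0.433, 0.004, -0.001]
contact_force: [-0.1, 0.7, -0.1]
gripper_width: 0.0854
gripper_force: 0.0
```

Request:
servo_tool:
  deltas: "0 -22 0 0 0 -6 1;0 -22 0 0 0 -6 1;0 -22 0 0 0 -6 1;0 -22 0 0 0 -6 1;0 -22 0 0 0 -6 1"

```text
clock: 20.72
ee_pos: [0.4478, 0.1326, 0.0898]
eef_rot: [0.983, 0.182, -0.0, 0.0]
contact_force: [0.2, -1.1, 0.5]
gripper_width: 0.0851
gripper_force: 0.0
```

Request:
servo_tool:
  deltas: "0 -22 0 0 0 -6 1;0 -22 0 0 0 -6 1;0 -22 0 0 0 -6 1;0 -22 0 0 0 -6 1;0 -22 0 0 0 -6 1"

```text
clock: 21.13
ee_pos: [0.4478, 0.0225, 0.0898]
eef_rot: [0.997, -0.079, -0.0, 0.0]
contact_force: [0.2, 1.0, 0.1]
gripper_width: 0.0854
gripper_force: 0.0
```

Request:
servo_tool:
  deltas: "0 0 0 0 0 0 1;0 0 0 0 0 0 1"

```text
clock: 21.3
ee_pos: [0.4479, 0.0227, 0.0898]
eef_rot: [0.997, -0.077, -0.0, 0.0]
contact_force: [-0.2, 1.0, 0.4]
gripper_width: 0.0854
gripper_force: 0.0
```

```bash
python3 - <<'E'
from h import *
s=telemetry.observe();x=R.from_quat(s['eef_rot']).as_matrix()[:,0];print(s['ee_pos'],np.degrees(np.arctan2(x[1],x[0])),s['joints'][6],s['gripper_width'])
im=imaging.grab_frame('top');cv2.imwrite('pics/t6.png',im)
c=near(mask(im,'steel'),(172,298));print(rect(cast('top',c,.038)),len(c))
E
```

```text
[0.4478808  0.02268473 0.08982316] -8.850891523056227 -2.0519197134005758 0.08540666438886635
(array([449.1, 253.7]), array([61.8, 61.6]), 57.6) 112
```

The square tin is at (449.1, 253.7), 57.6°, less than 1 mm and 0.5° from its coaster. Now the oblong.

Request:
servo_tool:
  deltas: "1 0 -25 0 0 -1.2 1;0 0 -30 0 0 0 1;0 0 -25 0 0 0 1;0 0 -15 0 0 0 1;0 0 -6 0 0 0 1"

```text
clock: 21.77
ee_pos: [0.4474, 0.0251, -0.0131]
eef_rot: [0.996, -0.085, -0.002, -0.0]
contact_force: [-0.8, -0.8, -0.3]
gripper_width: 0.0853
gripper_force: 0.0
```

Request:
servo_tool:
  deltas: "0 0 -3 0 0 0 1;0 0 0 0 0 0 1;0 0 0 0 0 0 -1;0 0 0 0 0 0 -1;0 0 0 0 0 0 -1"

```text
clock: 22.18
ee_pos: [0.4499, 0.0236, -0.0126]
eef_rot: [0.996, -0.087, 0.001, 0.0]
contact_force: [-1.3, -1.0, 5.1]
gripper_width: 0.0629
gripper_force: 65.9
```

Request:
servo_tool:
  deltas: "0 0 0 0 0 0 -1;0 0 0 0 0 0 -1;0 0 0 0 0 0 -1;0 0 0 0 0 0 -1"

```text
clock: 22.52
ee_pos: [0.4499, 0.0236, -0.0126]
eef_rot: [0.996, -0.087, 0.001, 0.0]
contact_force: [-1.3, 0.2, 6.3]
gripper_width: 0.0628
gripper_force: 65.9
```

Request:
servo_tool:
  deltas: "0 0 10 0 0 0 -1;0 0 25 0 0 0 -1;0 0 30 0 0 0 -1;0 0 25 0 0 0 -1;2 -20 0 0 0 3 -1"

```text
clock: 22.93
ee_pos: [0.4544, 0.0077, 0.0813]
eef_rot: [0.998, -0.057, 0.005, -0.001]
contact_force: [2.4, 0.2, -3.7]
gripper_width: 0.0624
gripper_force: 68.1
```

Request:
servo_tool:
  deltas: "3 -26 0 0 0 4 -1;3 -26 0 0 0 4 -1;3 -26 0 0 0 4 -1;3 -26 0 0 0 4 -1;3 -26 0 0 0 4 -1"

```text
clock: 23.35
ee_pos: [0.4655, -0.1277, 0.0767]
eef_rot: [0.993, 0.115, 0.0, 0.0]
contact_force: [1.3, 1.1, -2.8]
gripper_width: 0.0623
gripper_force: 68.1
```

Request:
servo_tool:
  deltas: "3 -26 0 0 0 4 -1;3 -26 0 0 0 4 -1;3 -26 0 0 0 3.7 -1;3 -22 0 0 0 0 -1;0 0 0 0 0 0 -1"

```text
clock: 23.77
ee_pos: [0.4775, -0.2327, 0.0765]
eef_rot: [0.978, 0.21, 0.0, 0.002]
contact_force: [-0.2, -1.1, -2.6]
gripper_width: 0.0625
gripper_force: 68.1
```

Request:
servo_tool:
  deltas: "0 0 0 0 0 0 -1"

```text
clock: 23.85
ee_pos: [0.4772, -0.2279, 0.0763]
eef_rot: [0.977, 0.212, -0.0, -0.0]
contact_force: [0.1, -0.5, -4.0]
gripper_width: 0.0628
gripper_force: 68.1
```

```bash
python3 - <<'E'
from h import *
s=telemetry.observe();x=R.from_quat(s['eef_rot']).as_matrix()[:,0];print(s['ee_pos'],np.degrees(np.arctan2(x[1],x[0])),s['joints'][6],s['gripper_width'])
E
```

```text
[ 0.47724045 -0.22788939  0.07630031] 24.52363300701505 -1.0369868082140279 0.06275081680237711
```

Shift (+1.5, −8), then lower 83 mm.

Request:
servo_tool:
  deltas: "1.5 -8 0 0 0 0 -1;0 0 -25 0 0 0 -1;0 0 -25 0 0 0 -1;0 0 -15 0 0 0 -1;0 0 -8 0 0 0 -1"

```text
clock: 24.27
ee_pos: [0.4781, -0.233, 0.0013]
eef_rot: [0.977, 0.215, -0.001, -0.001]
contact_force: [0.6, 0.2, -3.8]
gripper_width: 0.0629
gripper_force: 68.0
```

Request:
servo_tool:
  deltas: "0 0 -4 0 0 0 -1;0 0 -3 0 0 0 -1;0 0 0 0 0 0 -1;0 0 0 0 0 0 -1"

```text
clock: 24.6
ee_pos: [0.4803, -0.2345, -0.0031]
eef_rot: [0.977, 0.214, 0.001, 0.0]
contact_force: [-0.8, -1.3, -4.4]
gripper_width: 0.0625
gripper_force: 68.0
```

Request:
servo_tool:
  deltas: "0 0 -1.5 0 0 0 -1;0 0 0 0 0 0 -1"

```text
clock: 24.77
ee_pos: [0.4799, -0.2346, -0.0049]
eef_rot: [0.977, 0.214, 0.0, 0.0]
contact_force: [0.4, 1.0, -2.9]
gripper_width: 0.0626
gripper_force: 68.0
```

Request:
servo_tool:
  deltas: "-1 -2 -1.5 0 0 0 -1;0 0 0 0 0 0 -1"

```text
clock: 24.93
ee_pos: [0.479, -0.2366, -0.0065]
eef_rot: [0.977, 0.214, 0.001, 0.0]
contact_force: [-0.2, 0.4, -0.7]
gripper_width: 0.063
gripper_force: 68.4
```

Request:
servo_tool:
  deltas: "0 0 -0.5 0 0 0 -1;0 0 0 0 0 0 -1"

```text
clock: 25.1
ee_pos: [0.479, -0.2366, -0.0066]
eef_rot: [0.977, 0.214, 0.0, 0.0]
contact_force: [-1.8, 0.9, 4.8]
gripper_width: 0.0626
gripper_force: 69.2
```

Request:
servo_tool:
  deltas: "0 0 -0.5 0 0 0 -1;0 0 0 0 0 0 -1"

```text
clock: 25.27
ee_pos: [0.479, -0.2366, -0.0066]
eef_rot: [0.977, 0.214, 0.0, 0.001]
contact_force: [-3.0, 0.1, 9.7]
gripper_width: 0.0632
gripper_force: 69.9
```

Request:
servo_tool:
  deltas: "0 0 1 0 0 0 1;0 0 0 0 0 0 1;0 0 0 0 0 0 1;0 0 0 0 0 0 1;0 0 0 0 0 0 1"

```text
clock: 25.68
ee_pos: [0.4785, -0.2365, -0.0071]
eef_rot: [0.977, 0.214, 0.0, 0.0]
contact_force: [0.1, 0.4, 0.2]
gripper_width: 0.0857
gripper_force: 0.0
```

Request:
servo_tool:
  deltas: "0 0 15 0 0 0 1;0 0 35 0 0 0 1;0 0 40 0 0 0 1;0 0 40 0 0 0 1;0 0 20 0 0 0 1"

```text
clock: 26.1
ee_pos: [0.4807, -0.2369, 0.1475]
eef_rot: [0.977, 0.214, 0.003, 0.002]
contact_force: [0.6, -0.4, -0.8]
gripper_width: 0.0853
gripper_force: 0.0
```

Request:
servo_tool:
  deltas: "-25 -30 0 0 0 0 1;-25 -30 0 0 0 0 1;-25 -30 0 0 0 0 1;-25 -30 0 0 0 0 1;-25 -30 0 0 0 0 1"

```text
clock: 26.52
ee_pos: [0.3521, -0.3875, 0.1431]
eef_rot: [0.977, 0.214, -0.0, 0.0]
contact_force: [0.1, -0.9, -0.5]
gripper_width: 0.0854
gripper_force: 0.0
```

Request:
servo_tool:
  deltas: "-20 -25 0 0 0 0 1;-20 -25 0 0 0 0 1;0 0 0 0 0 0 1;0 0 0 0 0 0 1"

```text
clock: 26.85
ee_pos: [0.3116, -0.4379, 0.1427]
eef_rot: [0.977, 0.212, -0.0, -0.0]
contact_force: [-0.3, 1.0, -0.3]
gripper_width: 0.0854
gripper_force: 0.0
```

```bash
python3 - <<'E'
from h import *
im=imaging.grab_frame('top');m=mask(im,'steel')
for k,p,z in(('sq',(172,298),.038),('obl',(428,262),.040),('hex',(235,202),.036),('round',(366,195),.038)):
    c=near(m,p);print(k,rect(cast('top',c,z)))
cv2.imwrite('pics/end.png',im)
E
```

```text
sq (array([449.2, 253.8]), array([61.6, 61.4]), -32.4)
obl (array([ 478.1, -235.8]), array([121.7,  65.1]), 24.5)
hex (array([621.9, 121.7]), array([56.1, 52.1]), -9.2)
round (array([ 615.9, -128.8]), array([42.1, 41.7]), 85.4)
```

View pics/end.png

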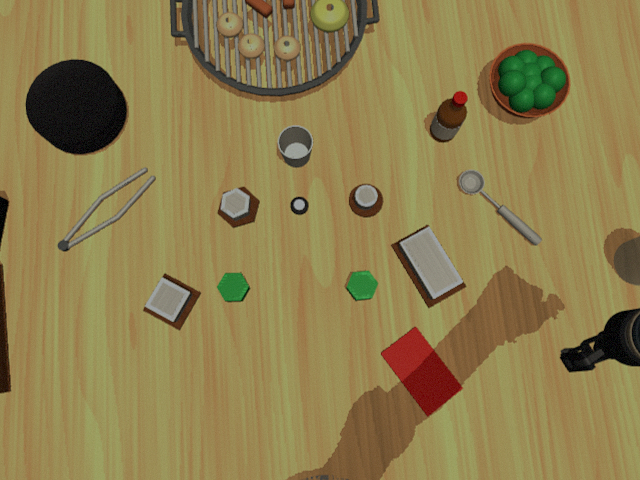

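The final picture shows all four tins on their own coasters: square (168,299), hex (235,203), round (366,195), oblong (431,262). All are within 2 mm, with the oblong and square within 0.5°. The cup (295,147) and sauce bottle (447,120) haven't moved, so I'm handing in.

```bash
python3 -c "
from rig import order
print(order.finish_job())"
```

```text
the job is handed in; nothing more can be done
None
```

The job is handed in: all four tins stand on their matching coasters, about 2 mm or less off centre, the square and oblong within about 0.5° of square, and the cup and sauce bottle were left where they stood (the hand-in returned no verdict).

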